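# Queue the red-capped sample and start the run

## Robot

A 7-joint arm with a two-finger parallel gripper is mounted at the origin on a cart in front of the work surface, level with it; the furniture and walls round the work are solid. World frame = base frame: x ahead of the robot, y to its left, z up, the work surface at z = 0. Lengths are in mm, angles in rad, forces in N, time in s.
With the tool pointing down it reaches from about 400 to 875 mm from the base axis. Payload 4.4 kg.
Tool frame: the origin (TCP) lies between the finger pads; the fingertips stand 11 mm ahead of it and the grasp point (between the pads) lies 8 mm behind it; y points along the fingers, x is the direction in which the jaws open and shut, and the axes are right-handed (so a half turn about y gives the same grasp; the last joint's range is limited). The gripper opens to 85 mm and grips with 20 to 120 N. Pads are 22 mm wide; open, the fingers measure 114 mm over their backs; the gripper's body (76 mm by 85 mm) begins 54 mm behind the grasp point. The pads swing forward as they close: fully open they stand 13 mm farther back than shut.
Start: joints at [1.196, 0.628, 0.038, 1.517, -0.027, 0.996, -0.02], TCP at [197.574, -619.26, 209.213] pointing down, gripper open.
Joint ranges: [-3.06, 3.06], [-0.37, 2.12], [-1.25, 1.32], [0.18, 2.47], [-1.1, 4.24], [0.23, 1.98], [-2.94, 2.94]. Speed limits (rad/s): [2.57, 2.57, 3.14, 3.14, 3.14, 3.14, 3.14].

## Interface

Orientations are given as [roll, pitch, yaw] about the fixed x, y, z axes, in that order (R = Rz(yaw) Ry(pitch) Rx(roll)).
In Python, from cell import * gives the robot as it stands.
- The arm moves only by the shell command python3 -m jog 'ROWS'. ROWS is JSON, a list of rows, each an object of numbers: "x", "y", "z": the shift along the tool's x, y, z in mm; "ax", "ay", "az": the turn, a rotation vector about the tool's x, y, z in rad; "grip": the finger opening in mm, from 0 to 85.4. In form: [{"x": .., "y": .., "z": .., "ax": .., "ay": .., "az": .., "grip": ..}, ...]. A call has 1 to 5 rows; each row is the pose to reach, as a shift and turn from the pose commanded when the call began, along the tool's axes at that moment; what a row does not reach only later rows make up. A row lasts 1/10 s, in which the tool goes at most 50 mm and 8.59 degrees, less where a joint would pass 70% of its speed; a pose out of reach is approached as far as the arm can. A call with a gripper value outside its range is refused whole. The fingers move at their own pace and stop on an object; the grip force is fixed at half the most. Time passes only in rows, so rows that repeat a pose let the fingers close. It gives the time, the measured TCP pose, the force and the opening at its end, in the units of the state.
- read_state(): the state, without advancing time (a new reading comes with each control period).
- get_image(name): name is "scene" or "top" or "wrist"; returns a dict with "color" (480x640x3 uint8, red, green, blue), "vfov" (degrees; the focal length in pixels is half the picture's height over the tangent of half this angle, whatever the lens; pixels are square), "cx", "cy" (the principal point, pixels), "camera_from_world" (4x4, takes a point from world to camera coordinates). Camera axes: x right, y down, z forward; pixel columns grow to the right and rows downward; lengths in mm; the calibration is good to about 2 mm. A picture is of the moment at which its call begins. There is no depth.
- finish_job(): hands the job in, once; it reports no verdict.
The state is a dict: "clock": time; "qpos": joint angles; "qd": joint speeds; "tau": joint torques, N m; "eef_pos": TCP position; "tool_rot": TCP orientation; "force": force on the tool from outside, world axes, zero at the start; "torque": the same for the moment, N m; "width": finger opening in mm.
Only numpy, scipy, OpenCV 4.12 (cv2) and the standard library are available. Lean on these libraries where they do the work, as an engineer would, in place of code of your own. Each camera call takes 0.05 s, during which the arm holds its last target.

## Task

Queue the red-capped vial for measurement: with the fingertips, lightly press the white key on the rack that stands straight in front of that vial and keep it down for about a second. Then let go, press the green start key in the same way, and withdraw. Use no more than light pressure, do not press any other key, and leave the vials and everything else on the bench where they are.

Things in the scene. Friction and masses are not known exactly. Their poses are not given: they have to be found in the camera images.
- rack: sample queue rack, fixed to the bench, 144 mm deep (its x) by 240 mm wide (its y), 28 mm high, grey and aluminium; origin at the centre of its underside, x points to the back, y along the row to the left, z up. Along the back are four vial wells 56 mm apart at x = +41 mm, 12 mm deep, floor 16 mm above the bench; each well has its own white key straight in front of it at x = -34 mm, joined to it by a short black line
- key_1_top (a point): centre of the top face of white round key (leftmost, rack y = +84 mm), 24 mm across, 49 mm above the bench; it stands 11 mm proud of a black collar 40 mm across; pressed straight down it travels 7 mm against a spring (starts to move at 1.5 N, fully down at 5 N, then a hard stop) and springs back when let go
- key_1 (a joint): how far that key is down, m: 0 up, 0.007 fully down
- key_2_top (a point): centre of the top face of white round key (second from the left, rack y = +28 mm), 24 mm across, 49 mm above the bench; it stands 11 mm proud of a black collar 40 mm across; pressed straight down it travels 7 mm against a spring (starts to move at 1.5 N, fully down at 5 N, then a hard stop) and springs back when let go
- key_2 (a joint): how far that key is down, m: 0 up, 0.007 fully down
- key_3_top (a point): centre of the top face of white round key (third from the left, rack y = -28 mm), 24 mm across, 49 mm above the bench; it stands 11 mm proud of a black collar 40 mm across; pressed straight down it travels 7 mm against a spring (starts to move at 1.5 N, fully down at 5 N, then a hard stop) and springs back when let go
- key_3 (a joint): how far that key is down, m: 0 up, 0.007 fully down
- key_4_top (a point): centre of the top face of white round key (rightmost, rack y = -84 mm), 24 mm across, 49 mm above the bench; it stands 11 mm proud of a black collar 40 mm across; pressed straight down it travels 7 mm against a spring (starts to move at 1.5 N, fully down at 5 N, then a hard stop) and springs back when let go
- key_4 (a joint): how far that key is down, m: 0 up, 0.007 fully down
- start_box: grey box with a black face carrying the start and stop keys, fixed to the bench, 70 mm deep (its x) by 122 mm wide (its y), 32 mm high; origin at the centre of its underside, x points to the back, y to the left, z up; start key at y = +28 mm, stop key at y = -28 mm
- start_key_top (a point): centre of the top face of the green round start key, left on the box, 24 mm across, 55 mm above the bench; it stands 11 mm proud of a grey collar 40 mm across; pressed straight down it travels 7 mm against a spring (starts to move at 1.5 N, fully down at 5 N, then a hard stop) and springs back when let go
- start_key (a joint): how far the green key is down, m: 0 up, 0.007 fully down
- stop_key_top (a point): centre of the top face of the red round stop key, right on the box, 24 mm across, 55 mm above the bench; it stands 11 mm proud of a grey collar 40 mm across; pressed straight down it travels 7 mm against a spring (starts to move at 1.5 N, fully down at 5 N, then a hard stop) and springs back when let go
- stop_key (a joint): how far the red key is down, m: 0 up, 0.007 fully down
- vial_1: sample vial with black cap over orange contents, 26 mm across, 53 mm high, loose and light (18 g), standing in one of the wells with its top 69 mm above the bench; origin at the centre of its underside
- vial_2: sample vial with white cap over orange contents, 26 mm across, 53 mm high, loose and light (18 g), standing in one of the wells with its top 69 mm above the bench; origin at the centre of its underside
- vial_3: sample vial with black cap over teal contents, 26 mm across, 53 mm high, loose and light (18 g), standing in one of the wells with its top 69 mm above the bench; origin at the centre of its underside
- vial_4: the red-capped sample vial (red cap over yellow contents; the only red cap), 26 mm across, 53 mm high, loose and light (18 g), standing in one of the wells with its top 69 mm above the bench; origin at the centre of its underside
- dropper_bottle: amber dropper bottle, 33 mm across, 94 mm high, loose; origin at the centre of its underside
- spare_objective: standing microscope objective, 27 mm across, 50 mm high, loose; origin at the centre of its underside
- tweezers: steel tweezers lying flat, 120 mm long (its y), 12 mm wide, 8 mm high, loose; origin under their middle
- wafer_box: round white wafer carrier, 66 mm across, 18 mm high, loose; origin at the centre of its underside
There are look-alikes about, which are no part of the job. Leave any purple look-alike of the vial_2 alone.

How it is judged (in metres and radians):
On the way, in this order (a step that is already met when the one before it is completed fails the run):
1. the white key in front of the red-capped vial is held at least 4 mm down for 0.4 s, with the start key up (((horizontal distance between vial_4 and key_1_top below 0.084 m and value of joint key_1 above 0.004 m) or (horizontal distance between vial_4 and key_2_top below 0.084 m and value of joint key_2 above 0.004 m) or (horizontal distance between vial_4 and key_3_top below 0.084 m and value of joint key_3 above 0.004 m) or (horizontal distance between vial_4 and key_4_top below 0.084 m and value of joint key_4 above 0.004 m)) and value of joint start_key below 0.002 m), for 0.4 s.
2. then the green start key is held at least 4 mm down for 0.4 s, with all white keys up (value of joint start_key above 0.004 m and value of joint each of key_1, key_2, key_3, key_4 below 0.002 m), for 0.4 s.
At the end, for the whole second after the job is handed in: all keys are up again (less than 2 mm down), the four vials stand upright (within 0.15 rad) and still in their wells, within 10 mm of where they were, and the other loose things are within 10 mm of where they were (value of joint each of key_1, key_2, key_3, key_4, start_key, stop_key below 0.002 m and distance of each of vial_1, vial_2, vial_3, vial_4, dropper_bottle, spare_objective, tweezers, wafer_box from where it was at the start of the episode below 0.01 m and angle between each of vial_1, vial_2, vial_3, vial_4's own z axis and vertical below 0.15 rad and linear speed of each of vial_1, vial_2, vial_3, vial_4 below 0.02 m/s); the robot touches nothing.
It fails at once if a white key that is not in front of the red-capped vial is pressed (2 mm or more) ((horizontal distance between vial_4 and key_1_top above 0.084 m and value of joint key_1 above 0.002 m) or (horizontal distance between vial_4 and key_2_top above 0.084 m and value of joint key_2 above 0.002 m) or (horizontal distance between vial_4 and key_3_top above 0.084 m and value of joint key_3 above 0.002 m) or (horizontal distance between vial_4 and key_4_top above 0.084 m and value of joint key_4 above 0.002 m)).
It fails at once if the red stop key is pressed (2 mm or more) (value of joint stop_key above 0.002 m).
It fails at once if a key, the rack or the start box is pressed with more than 20 N (contact force between any of the fingers, the arm and rack above 20 N or contact force between any of the fingers, the arm and start_box above 20 N).
It fails at once if a vial or another loose thing is moved or lifted by more than 10 mm (distance of any of vial_1, vial_2, vial_3, vial_4, dropper_bottle, spare_objective, tweezers, wafer_box from where it was at the start of the episode above 0.01 m).
It fails at once if a vial is tipped by more than 0.3 rad (angle between any of vial_1, vial_2, vial_3, vial_4's own z axis and vertical above 0.3 rad).
It also fails if it takes over 45 s, if anything falls off the work surface, if the arm or the gripper's body presses on something with over 40 N, if the wrist force passes 120 N, or if a joint passes its speed limit or range.

## Working session

There is one attempt and no reset: what is moved stays moved. The work goes in short steps, Python scripts to look and compute and a shell command to move; the robot and the scene stay as the last step left them, time stands still between calls to the robot, and variables do not carry over. Pictures are saved under pics/ and viewed, and the job is handed in when it is done.

```bash
ls; mkdir -p pics; cat > h.py <<'E'
from cell import *
import numpy as np, cv2
def snap(n,f):
    d=get_image(n); cv2.imwrite('pics/'+f,cv2.cvtColor(d['color'],cv2.COLOR_RGB2BGR)); return d
def K(d):
    f=240/np.tan(np.radians(d['vfov'])/2); return f,d['cx'],d['cy']
def unproj(d,u,v,z):
    f,cx,cy=K(d); T=np.array(d['camera_from_world']); R=T[:3,:3]; t=T[:3,3]
    c=-R.T@t; r=R.T@np.array([(u-cx)/f,(v-cy)/f,1]); return c+r*(z-c[2])/r[2]
def proj(d,p):
    f,cx,cy=K(d); T=np.array(d['camera_from_world']); q=T[:3,:3]@np.array(p)+T[:3,3]; return f*q[0]/q[2]+cx,f*q[1]/q[2]+cy
E
python3 - <<'E'
from h import *
import pickle
ds={n:snap(n,n+'0.png') for n in('scene','top','wrist')}
pickle.dump(ds,open('d0.pkl','wb'))
s=read_state();print(s)
for n in ds: print(n,{k:v for k,v in ds[n].items() if k!='color'})
E
```

```text
pics
{'clock': 0.15, 'qpos': array([ 1.19616756,  0.62915725,  0.03845981,  1.51810816, -0.02697999,
        0.99632805, -0.01998792]), 'qd': array([ 0.00074348, -0.00270825,  0.00041885, -0.00232213, -0.00229989,
        0.0007729 ,  0.00070764]), 'tau': array([ 1.86863093e-03, -5.63800979e+01,  1.22821614e+00, -1.93652987e+01,
        1.12555872e-02,  7.33741588e-03, -3.10896132e-05]), 'eef_pos': array([ 197.42890562, -618.76301404,  208.49494568]), 'tool_rot': array([-1.57082788e+00,  1.48224110e-03, -1.26195316e+00]), 'force': array([-0.55375699, -0.22288201, -0.45597241]), 'torque': array([ 0.02659261,  0.05830558, -0.01638423]), 'width': 85.16021908132905}
scene {'vfov': 44.216654880933, 'cx': 319.7488111959878, 'cy': 232.91063854465202, 'camera_from_world': array([[-5.69306276e-01, -8.21850635e-01,  2.12578849e-02,
         3.38977441e+02],
       [-3.49929273e-01,  2.18840328e-01, -9.10855869e-01,
         2.34202438e+02],
       [ 7.43935392e-01, -5.25994719e-01, -4.12176767e-01,
         7.07066192e+02],
       [ 0.00000000e+00,  0.00000000e+00,  0.00000000e+00,
         1.
[... 208 characters left out ...]
   [-9.84192600e-01, -3.24501646e-02, -1.74103170e-01,
         5.33922429e+02],
       [ 1.74605286e-01, -1.33198305e-02, -9.84548412e-01,
         8.35956519e+02],
       [ 0.00000000e+00,  0.00000000e+00,  0.00000000e+00,
         1.00000000e+00]])}
wrist {'vfov': 61.84336897019709, 'cx': 319.07464410332915, 'cy': 246.8902713001842, 'camera_from_world': array([[ 3.03153248e-01, -9.52940389e-01, -1.65035851e-03,
        -6.48481464e+02],
       [-9.10534881e-01, -2.90173056e-01,  2.94492492e-01,
        -3.83117098e+01],
       [-2.81112679e-01, -8.77736463e-02, -9.55652368e-01,
         3.79157308e+02],
       [ 0.00000000e+00,  0.00000000e+00,  0.00000000e+00,
         1.00000000e+00]])}
```

View pics/scene0.png

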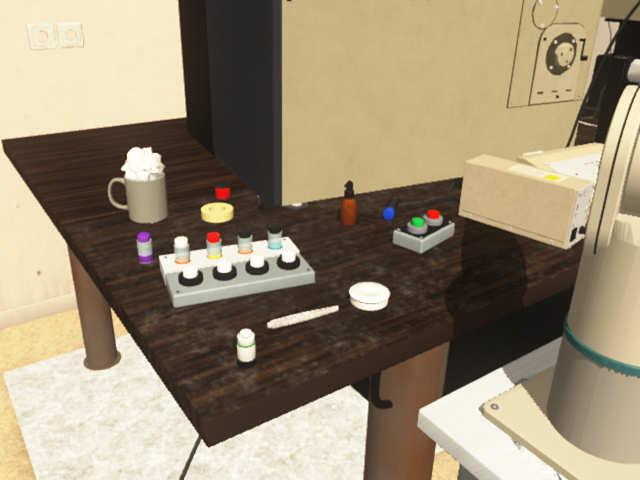

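View pics/top0.png

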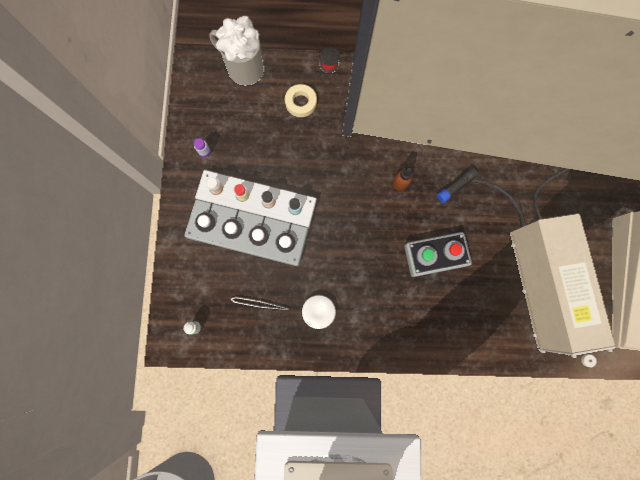

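View pics/wrist0.png

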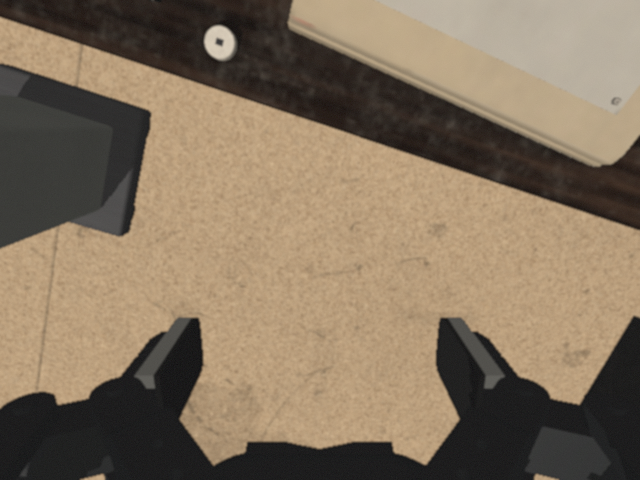

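Top view: the red cap at (240,190) is second from the left, and its black line leads to the key at (232,228), so key 2. The green start key is at (428,255), with red stop to its right at (456,249). A red-capped thing at (329,62) stands off the rack and is ignored.

```bash
python3 - <<'E'
from h import *
import pickle
ds=pickle.load(open('d0.pkl','rb')); d=ds['top']
im=d['color'].astype(int)
def cen(m,u,v,r=16):
    yy,xx=np.nonzero(m); k=np.hypot(xx-u,yy-v)<r; return xx[k].mean(),yy[k].mean(),k.sum()
R,G,B=im[...,0],im[...,1],im[...,2]
w=(im.min(2)>185)
for (u,v) in [(205,221),(232,228),(258,235),(286,242)]:
    c=cen(w,u,v,12); print('key',c,unproj(d,c[0],c[1],48).round(1))
g=(G>R+60)&(G>B+50); c=cen(g,428,255,14); print('start',c,unproj(d,c[0],c[1],54).round(1))
r=(R>G+90)&(R>B+90); c=cen(r,456,249,14); print('stop',c,unproj(d,c[0],c[1],54).round(1))
c=cen(r,240,190,9); print('redcap',c,unproj(d,c[0],c[1],64).round(1))
for n,u,v,z in [('vialW',215,184,69),('vialB',267,198,69),('vialT',294,204,69),('bottle',406,172,94),('obj?',458,185,0),('obj',444,197,0),('wafer',319,312,18),('tw',233,299,8),('tw',288,309,8),('purple',200,144,50),('white',191,327,40)]:
    print(n,unproj(d,u,v,z).round())
s=ds['scene']; imgs=[]
a=cv2.resize(s['color'][210:310,150:330],None,fx=4,fy=4,interpolation=cv2.INTER_CUBIC)
cv2.imwrite('pics/z1.png',a[...,::-1])
b=cv2.resize(s['color'][180:270,320:480],None,fx=4,fy=4,interpolation=cv2.INTER_CUBIC)
cv2.imwrite('pics/z2.png',b[...,::-1])
si=s['color'].astype(int)
w2=(si.min(2)>190)
for (u,v) in [(190,270),(224,266),(257,261),(289,255)]:
    c=cen(w2,u,v,11); print('key scene',c,unproj(s,c[0],c[1],46).round(1))
E
```

```text
key (np.float64(203.05714285714285), np.float64(220.65714285714284), np.int64(105)) [556.5 280.8  48. ]
key (np.float64(229.9904761904762), np.float64(227.47619047619048), np.int64(105)) [544.5 226.6  48. ]
key (np.float64(257.23148148148147), np.float64(234.4351851851852), np.int64(108)) [532.3 172.   48. ]
key (np.float64(284.57272727272726), np.float64(241.42727272727274), np.int64(110)) [520.1 117.3  48. ]
start (np.float64(427.76363636363635), np.float64(254.6909090909091), np.int64(110)) [ 501.9 -165.1   54. ]
stop (np.float64(455.36842105263156), np.float64(249.26315789473685), np.int64(114)) [ 514.4 -219.9   54. ]
redcap (np.float64(239.1263157894737), np.float64(189.5157894736842), np.int64(95)) [618.5 210.5  64. ]
vialW [627. 258.  69.]
vialB [602. 154.  69.]
vialT [591. 101.  69.]
bottle [ 656. -115.   94.]
obj? [ 663. -246.    0.]
obj [ 635. -215.    0.]
wafer [385.  45.  18.]
tw [406. 219.   8.]
tw [389. 107.   8.]
purple [716. 299.  50.]
white [349. 290.  40.]
key scene (np.float64(189.95219123505976), np.float64(268.66533864541833), np.int64(251)) [560.1 281.4  46. ]
key scene (np.float64(223.73191489361702), np.float64(263.6255319148936), np.int64(235)) [547.  227.6  46. ]
key scene (np.float64(256.64159292035396), np.float64(258.10176991150445), np.int64(226)) [535.7 172.   46. ]
key scene (np.float64(288.3801652892562), np.float64(252.46694214876032), np.int64(242)) [525.4 115.5  46. ]
```

View pics/z1.png

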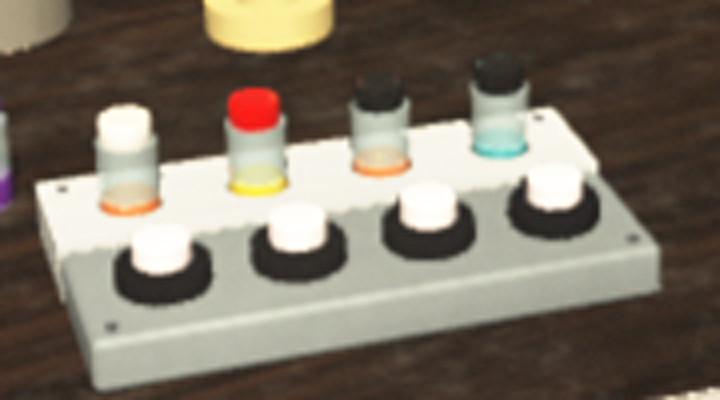

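View pics/z2.png

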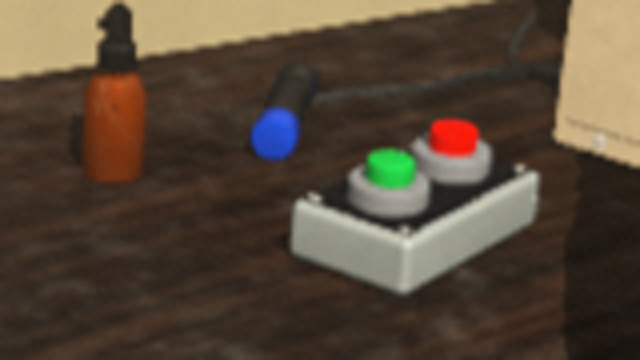

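Both close-ups agree: the red-capped vial is second from the left, so it is key 2, at about (545,227). The start key is at about (502,-165). Next I check the height of the beige box on the way.

```bash
python3 - <<'E'
from h import *
import pickle,itertools
ds=pickle.load(open('d0.pkl','rb'))
def ray(d,u,v):
    a=unproj(d,u,v,0);b=unproj(d,u,v,300);return a,(b-a)/np.linalg.norm(b-a)
for t in [(512,233),(580,214),(611,348),(543,352)]:
  for s in [(477,157),(595,178),(462,178),(590,190)]:
    a,da=ray(ds['top'],*t);b,db=ray(ds['scene'],*s)
    A=np.c_[da,-db];x=np.linalg.lstsq(A,b-a,rcond=None)[0]
    p=a+x[0]*da;q=b+x[1]*db;r=np.linalg.norm(p-q)
    if r<30: print(t,s,((p+q)/2).round(),r.round(1))
R=lambda y:np.array([[np.cos(y),np.sin(y),0],[0,0,-1],[-np.sin(y),np.cos(y),0]])
st=read_state();y=st['tool_rot'][2]
for n,p in (('start',[502,-165,130]),('key2',[545.5,227,130]),('mid',[480,-250,260])):
  print(n,(R(y)@(np.array(p)-st['eef_pos'])).round(1))
print(np.degrees(y))
E
```

```text
(512, 233) (462, 178) [ 539. -316.  100.] 6.7
(580, 214) (477, 157) [ 584. -427.  117.] 17.9
(611, 348) (595, 178) [ 336. -464.  133.] 4.2
(611, 348) (590, 190) [ 340. -476.  107.] 9.7
start [-339.7   78.5  428.1]
key2 [-699.9   78.5  588.7]
mid [-265.4  -51.5  381.3]
-72.30459017061588
```

```bash
python3 -m jog '[{"x":0,"y":-40,"z":15,"grip":0},{"x":-26,"y":-52,"z":50,"ay":-0.1,"grip":0},{"x":-52,"y":-52,"z":90,"ay":-0.2,"grip":0},{"x":-78,"y":-52,"z":130,"ay":-0.32,"grip":0},{"x":-105,"y":-52,"z":170,"ay":-0.45,"grip":0}]'
python3 - <<'E'
from h import *
st=read_state();print(st)
E
```

```text
{'clock': 0.15, 'qpos': array([ 1.19616756,  0.62915725,  0.03845981,  1.51810816, -0.02697999,
        0.99632805, -0.01998792]), 'qd': array([ 0.00074348, -0.00270825,  0.00041885, -0.00232213, -0.00229989,
        0.0007729 ,  0.00070764]), 'tau': array([ 1.86863093e-03, -5.63800979e+01,  1.22821614e+00, -1.93652987e+01,
        1.12555872e-02,  7.33741588e-03, -3.10896132e-05]), 'eef_pos': array([ 197.42890562, -618.76301404,  208.49494568]), 'tool_rot': array([-1.57082788e+00,  1.48224110e-03, -1.26195316e+00]), 'force': array([-0.55375699, -0.22288201, -0.45597241]), 'torque': array([ 0.02659261,  0.05830558, -0.01638423]), 'width': 85.16021908132905}$[0]: bad value
```

```bash
python3 -m jog '[{"x":0,"y":-40,"z":15,"ax":0,"ay":0,"az":0,"grip":0},{"x":-26,"y":-52,"z":50,"ax":0,"ay":-0.1,"az":0,"grip":0},{"x":-52,"y":-52,"z":90,"ax":0,"ay":-0.2,"az":0,"grip":0},{"x":-78,"y":-52,"z":130,"ax":0,"ay":-0.32,"az":0,"grip":0},{"x":-105,"y":-52,"z":170,"ax":0,"ay":-0.45,"az":0,"grip":0}]'
python3 - <<'E'
from h import *
st=read_state();print(st['eef_pos'],st['tool_rot'],st['force'],st['width'])
E
```

```text
clock: 0.65
eef_pos: [328.5, -466.0, 261.2]
tool_rot: [-1.571, -0.0, -0.807]
force: [0.5, -0.3, -0.4]
width: 12.5
[ 328.49669315 -465.99350287  261.2405352 ] [-1.57081258e+00 -2.19104683e-04 -8.07279841e-01] [ 0.460053   -0.32941035 -0.38589724] 12.525183901759663
```

```bash
cat >> h.py <<'E'
def to(p,yaw):
    st=read_state();y=st['tool_rot'][2];d=np.array(p)-st['eef_pos']
    c,s=np.cos(y),np.sin(y)
    print('shift x,y,z',np.round([c*d[0]+s*d[1],-d[2],-s*d[0]+c*d[1]],1),'ay',round(-(yaw-y),3))
E
python3 -m jog '[{"x":-13,"y":0,"z":44,"ax":0,"ay":-0.08,"az":0,"grip":0},{"x":-26,"y":0,"z":88,"ax":0,"ay":-0.16,"az":0,"grip":0},{"x":-39,"y":0,"z":132,"ax":0,"ay":-0.24,"az":0,"grip":0},{"x":-54,"y":0,"z":176,"ax":0,"ay":-0.32,"az":0,"grip":0},{"x":-70,"y":0,"z":220,"ax":0,"ay":-0.4,"az":0,"grip":0}]'
python3 - <<'E'
from h import *
to([545.5,227,180],-0.22)
E
```

```text
clock: 1.15
eef_pos: [439.7, -263.7, 261.2]
tool_rot: [-1.571, -0.0, -0.409]
force: [1.1, -0.4, 0.3]
width: -0.1
shift x,y,z [-98.   81.2 492.3] ay -0.189
```

```bash

python3 -m jog '[{"x":-9,"y":5,"z":46,"ax":0,"ay":-0.04,"az":0,"grip":0},{"x":-18,"y":10,"z":93,"ax":0,"ay":-0.08,"az":0,"grip":0},{"x":-28,"y":15,"z":140,"ax":0,"ay":-0.12,"az":0,"grip":0},{"x":-37,"y":20,"z":187,"ax":0,"ay":-0.16,"az":0,"grip":0},{"x":-46,"y":25,"z":234,"ax":0,"ay":-0.19,"az":0,"grip":0}]'
python3 - <<'E'
from h import *
to([545.5,227,170],-0.22)
E
```

```text
clock: 1.65
eef_pos: [490.7, -30.8, 236.1]
tool_rot: [-1.571, -0.0, -0.221]
force: [0.5, -0.5, 0.8]
width: -0.1
shift x,y,z [ -3.   66.1 263.6] ay -0.001
```

```bash

python3 -m jog '[{"x":0,"y":5,"z":46,"ax":0,"ay":0,"az":0,"grip":0},{"x":-1,"y":10,"z":93,"ax":0,"ay":0,"az":0,"grip":0},{"x":-2,"y":20,"z":140,"ax":0,"ay":0,"az":0,"grip":0},{"x":-3,"y":35,"z":187,"ax":0,"ay":0,"az":0,"grip":0},{"x":-3,"y":50,"z":225,"ax":0,"ay":0,"az":0,"grip":0}]'
python3 -m jog '[{"x":0,"y":20,"z":38,"ax":0,"ay":0,"az":0,"grip":0},{"x":0,"y":60,"z":38,"ax":0,"ay":0,"az":0,"grip":0},{"x":0,"y":60,"z":38,"ax":0,"ay":0,"az":0,"grip":0},{"x":0,"y":60,"z":38,"ax":0,"ay":0,"az":0,"grip":0}]'
python3 - <<'E'
from h import *
to([545.5,227,90],-0.22)
import pickle
w=snap('wrist','w1.png');t=snap('top','t1.png');snap('scene','s1.png')
st=read_state();print(st['force'],st['eef_pos'])
for d,n in((w,'w'),(t,'t')):
  print(n,proj(d,[545.5,227,49]),proj(d,st['eef_pos']),proj(d,st['eef_pos']-[0,0,11]))
E
```

```text
clock: 2.15
eef_pos: [537.4, 190.8, 185.8]
tool_rot: [-1.57, -0.0, -0.22]
force: [1.3, 0.6, -0.1]
width: -0.2
clock: 2.55
eef_pos: [545.2, 223.6, 125.9]
tool_rot: [-1.573, 0.001, -0.223]
force: [1.0, -0.5, 0.7]
width: 0.1
shift x,y,z [-0.4 35.9  3.4] ay -0.003
[ 0.46900567 -0.33832638  0.91599934] [547.04926613 224.09905875 128.13131886]
w (np.float64(319.96267836412704), np.float64(243.04540202743655)) (np.float64(324.8699953059165), np.float64(299.96840136547576)) (np.float64(324.5910837258491), np.float64(290.01277442649234))
t (np.float64(229.7347582429544), np.float64(226.89679580062023)) (np.float64(223.19014009120588), np.float64(217.55958419565712)) (np.float64(224.40343685048305), np.float64(218.8565118333988))
```

View pics/w1.png

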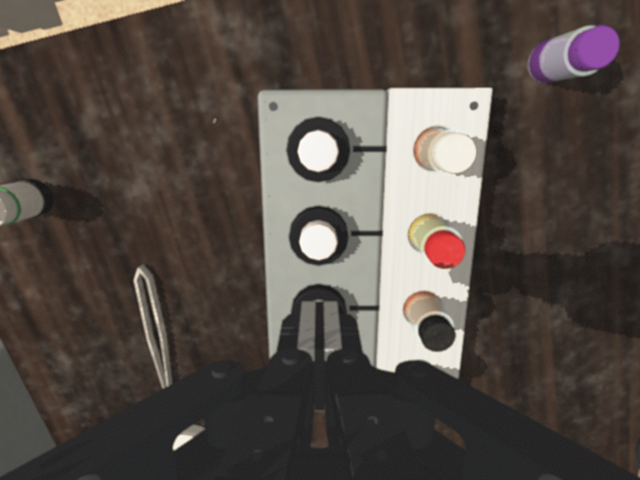

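View pics/s1.png

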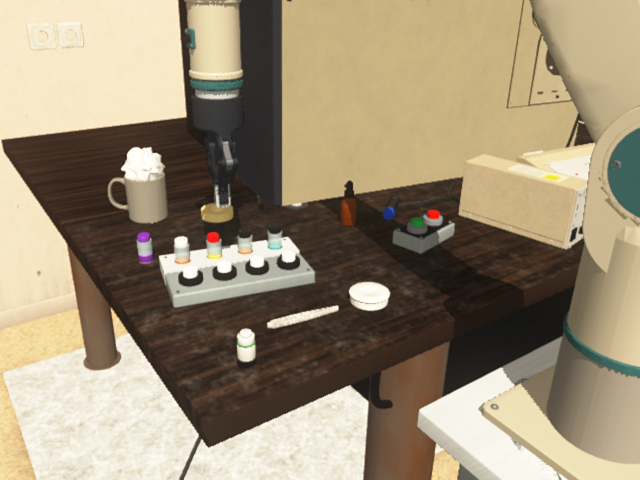

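Wrist view: key 2 is at (318,239), where I predicted (320,243), and its black line leads to the red cap at (445,248). Descending to just above the key.

```bash

python3 -m jog '[{"x":-1,"y":20,"z":4,"ax":0,"ay":0,"az":0,"grip":0},{"x":-1,"y":40,"z":4,"ax":0,"ay":0,"az":0,"grip":0},{"x":-1,"y":50,"z":4,"ax":0,"ay":0,"az":0,"grip":0},{"x":-1,"y":58,"z":4,"ax":0,"ay":0,"az":0,"grip":0},{"x":-1,"y":58,"z":4,"ax":0,"ay":0,"az":0,"grip":0}]'
python3 - <<'E'
from h import *
to([546,228,60],-0.22)
w=snap('wrist','w2.png');snap('scene','s2.png')
st=read_state();print(st['force'],st['eef_pos'])
E
```

```text
clock: 3.2
eef_pos: [545.6, 228.3, 68.1]
tool_rot: [-1.571, 0.0, -0.223]
force: [0.6, -1.1, -0.3]
width: -0.1
shift x,y,z [ 0.5  8.1 -0.2] ay -0.003
[0.0812358  0.04007413 0.71419678] [546.16023368 228.86185257  68.96638444]
```

View pics/w2.png

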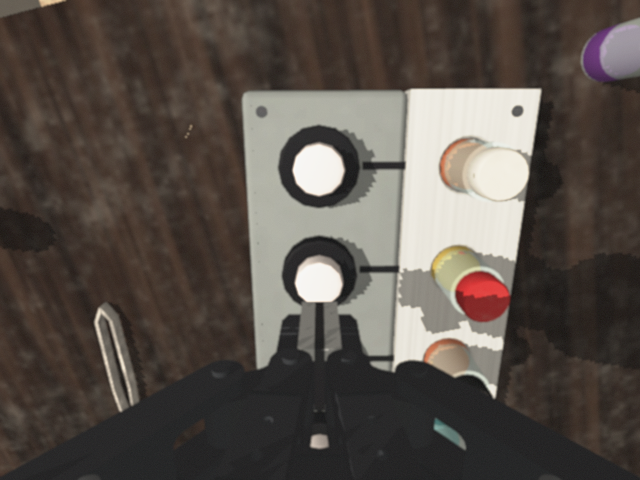

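View pics/s2.png

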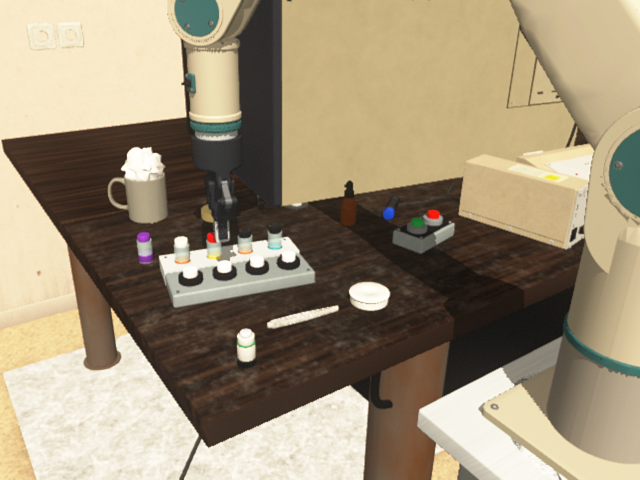

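Fingertips are over the near half of key 2, the key at (320,275), and just above it. I'm going down slowly now.

```bash

python3 -m jog '[{"x":0,"y":3,"z":0,"ax":0,"ay":0,"az":0,"grip":0},{"x":0,"y":5,"z":0,"ax":0,"ay":0,"az":0,"grip":0},{"x":0,"y":7,"z":0,"ax":0,"ay":0,"az":0,"grip":0},{"x":0,"y":9,"z":0,"ax":0,"ay":0,"az":0,"grip":0},{"x":0,"y":9,"z":0,"ax":0,"ay":0,"az":0,"grip":0}]'
python3 -m jog '[{"x":0,"y":1,"z":0,"ax":0,"ay":0,"az":0,"grip":0},{"x":0,"y":2,"z":0,"ax":0,"ay":0,"az":0,"grip":0},{"x":0,"y":2,"z":0,"ax":0,"ay":0,"az":0,"grip":0}]'
```

```text
clock: 3.8
eef_pos: [545.4, 228.7, 58.9]
tool_rot: [-1.571, 0.0, -0.222]
force: [0.4, -0.5, -0.7]
width: -0.2
clock: 4.1
eef_pos: [545.5, 228.7, 57.1]
tool_rot: [-1.571, 0.0, -0.222]
force: [0.3, 0.0, -0.4]
width: -0.1
```

```bash

python3 -m jog '[{"x":0,"y":1,"z":0,"ax":0,"ay":0,"az":0,"grip":0},{"x":0,"y":1.5,"z":0,"ax":0,"ay":0,"az":0,"grip":0},{"x":0,"y":1.5,"z":0,"ax":0,"ay":0,"az":0,"grip":0}]'
python3 -m jog '[{"x":0,"y":1,"z":0,"ax":0,"ay":0,"az":0,"grip":0},{"x":0,"y":1.5,"z":0,"ax":0,"ay":0,"az":0,"grip":0},{"x":0,"y":1.5,"z":0,"ax":0,"ay":0,"az":0,"grip":0}]'
python3 - <<'E'
from h import *
w=snap('wrist','w3.png');d=snap('scene','s3.png');t=snap('top','t3.png')
cv2.imwrite('pics/s3z.png',cv2.resize(d['color'][180:300,150:330],None,fx=4,fy=4,interpolation=cv2.INTER_CUBIC)[...,::-1])
for _ in range(5): st=read_state();print(st['force'],st['eef_pos'])
E
```

```text
clock: 4.4
eef_pos: [545.5, 228.7, 55.7]
tool_rot: [-1.571, 0.0, -0.222]
force: [-0.7, -0.8, 0.6]
width: -0.1
clock: 4.7
eef_pos: [545.5, 228.8, 54.1]
tool_rot: [-1.571, 0.0, -0.222]
force: [-0.9, -0.8, 0.7]
width: 0.2
[-1.39452512  0.32954346 -0.45463716] [545.58322961 228.78367357  54.23557751]
[-1.39452512  0.32954346 -0.45463716] [545.58322961 228.78367357  54.23557751]
[-1.39452512  0.32954346 -0.45463716] [545.58322961 228.78367357  54.23557751]
[-1.39452512  0.32954346 -0.45463716] [545.58322961 228.78367357  54.23557751]
[-1.39452512  0.32954346 -0.45463716] [545.58322961 228.78367357  54.23557751]
```

View pics/s3z.png

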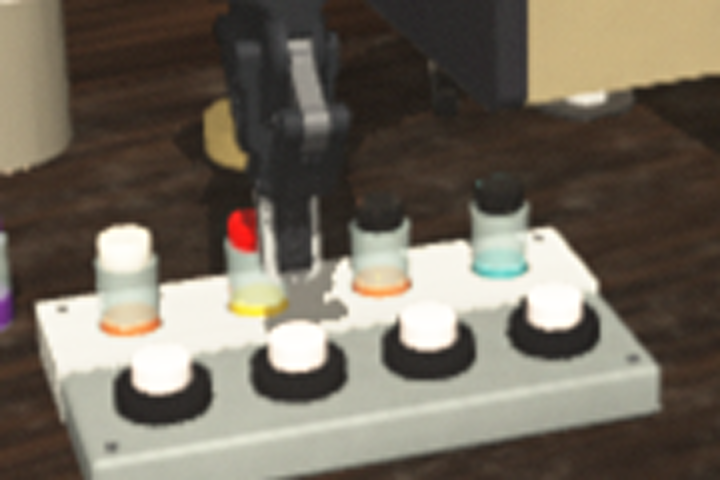

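View pics/w3.png

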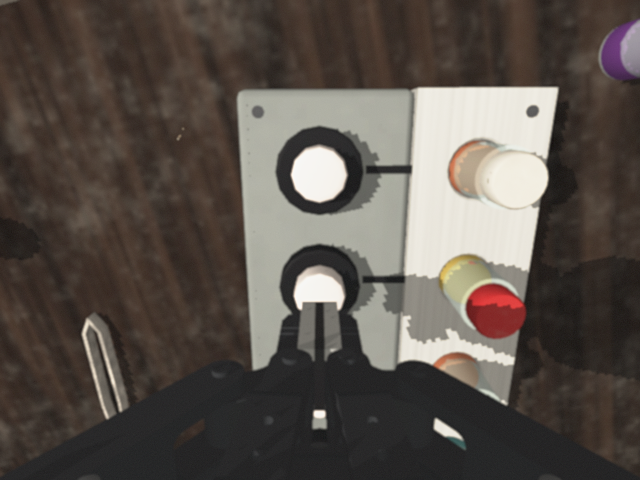

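The fingertips still seem to hang above the key: in the scene view they are at about (224,247) and the key top is at (224,264). I'll triangulate the tip from both cameras.

```bash
python3 - <<'E'
from h import *
d=snap('scene','s4.png');t=snap('top','t4.png');w=get_image('wrist')
st=read_state();p=st['eef_pos'];print(p,st['force'])
for dz in (20,0,-11): print(dz,'scene',np.round(proj(d,p+[0,0,dz]),1),'top',np.round(proj(t,p+[0,0,dz]),1),'wrist',np.round(proj(w,p+[0,0,dz]),1))
print('key in wrist',proj(w,[546,228,49]))
cv2.imwrite('pics/s4z.png',cv2.resize(d['color'][200:290,180:280],None,fx=6,fy=6,interpolation=cv2.INTER_CUBIC)[...,::-1])
cv2.imwrite('pics/t4z.png',cv2.resize(t['color'][150:270,170:310],None,fx=5,fy=5,interpolation=cv2.INTER_CUBIC)[...,::-1])
E
```

```text
[545.59830396 228.74897907  54.25036685] [ 0.4151166  -0.05051568 -0.2263786 ]
20 scene [222.7 248.7] top [226.4 224.3] wrist [321.2 320.7]
0 scene [223.3 259.7] top [228.3 226.3] wrist [321.  299.7]
-11 scene [223.6 265.6] top [229.4 227.4] wrist [320.9 289.9]
key in wrist (np.float64(322.14181408802796), np.float64(296.16220264413823))
```

View pics/s4z.png

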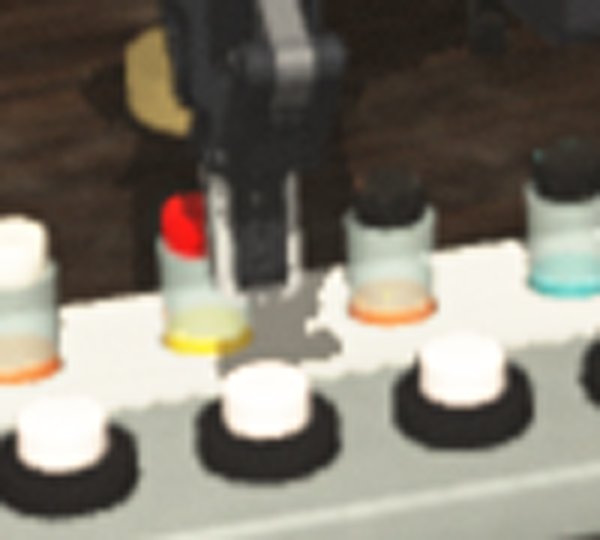

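View pics/t4z.png

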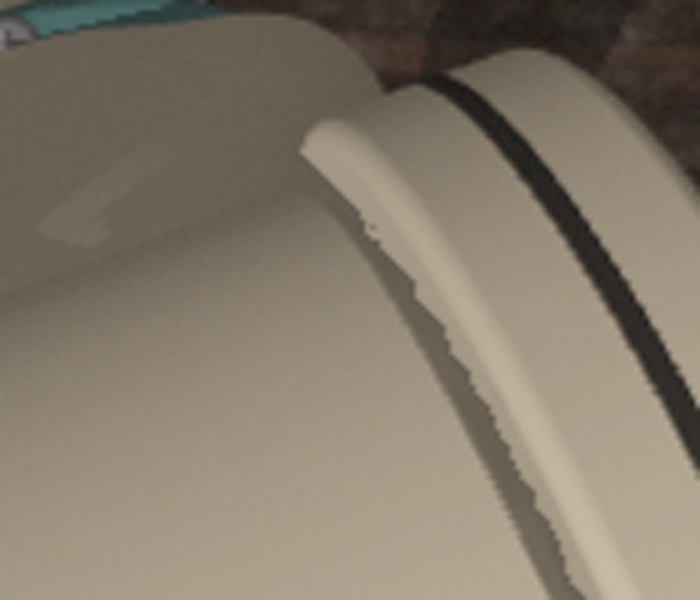

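```bash
python3 - <<'E'
from h import *
from scipy.optimize import least_squares
d=get_image('scene');w=get_image('wrist')
st=read_state();p=st['eef_pos'];y=st['tool_rot'][2]
X=np.array([np.cos(y),np.sin(y),0]);Z=np.array([-np.sin(y),np.cos(y),0]);U=np.array([0,0,1.])
for hx in(0,-14):
  for hz in (11,):
    def f(q):
        c=p+q[0]*X+q[1]*Z+q[2]*U
        return np.r_[np.array(proj(w,c+hz*Z))-[320,303],np.array(proj(d,c+hx*X))-[222.5,248.5]]
    r=least_squares(f,[0,0,0]);print(hx,r.x.round(1),r.fun.round(1))
np.set_printoptions(suppress=True)
T=np.array(w['camera_from_world']);print('wristcam rel TCP',(-T[:3,:3].T@T[:3,3]-p).round(1))
im=w['color'];cv2.imwrite('pics/w4z.png',cv2.resize(im[230:350,240:400],None,fx=5,fy=5,interpolation=cv2.INTER_CUBIC)[...,::-1])
E
```

```text
0 [-0.5 -2.2 21.9] [-0.  -0.4  1.5 -0.9]
-14 [-0.5  0.9 28.7] [-0.  -0.4  1.5 -0.9]
wristcam rel TCP [ 15.8  73.5 164.2]
```

View pics/w4z.png

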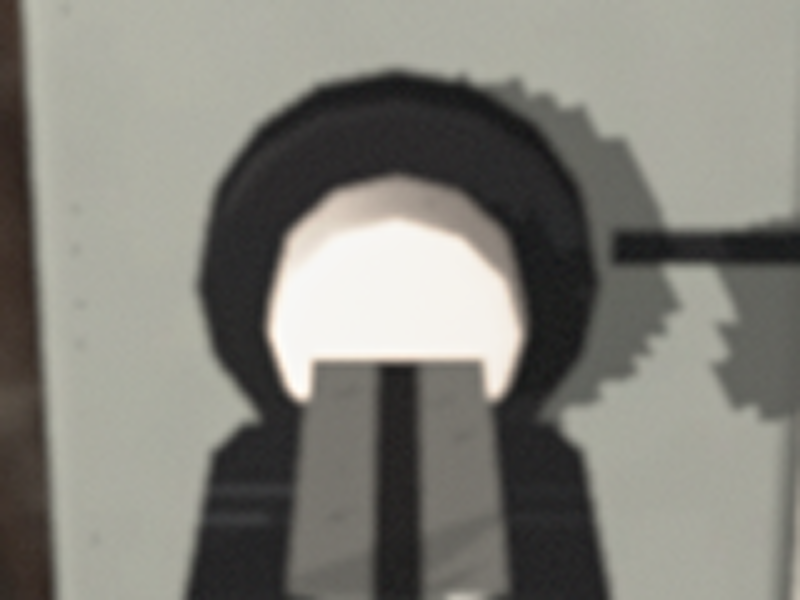

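Both cameras put the real fingertips about 22 to 29 mm above the reported TCP and horizontally in line with it. That is not 11 mm ahead of it, so they are still clear of the key. I'll descend in small monitored steps and rely on force and images instead of the stated tool length.

```bash

python3 -m jog '[{"x":0,"y":3,"z":0,"ax":0,"ay":0,"az":0,"grip":0},{"x":0,"y":6,"z":0,"ax":0,"ay":0,"az":0,"grip":0},{"x":0,"y":9,"z":0,"ax":0,"ay":0,"az":0,"grip":0},{"x":0,"y":12,"z":0,"ax":0,"ay":0,"az":0,"grip":0},{"x":0,"y":12,"z":0,"ax":0,"ay":0,"az":0,"grip":0}]'
python3 - <<'E'
from h import *
w=snap('wrist','w5.png');d=snap('scene','s5.png')
a=cv2.resize(w['color'][230:350,240:400],(480,360),interpolation=cv2.INTER_CUBIC)
b=cv2.resize(d['color'][200:290,180:270],(360,360),interpolation=cv2.INTER_CUBIC)[:,:320]
cv2.imwrite('pics/c5.png',np.hstack([a,b])[...,::-1])
st=read_state();print(st['force'],st['eef_pos'])
E
```

```text
clock: 5.6
eef_pos: [545.2, 228.6, 41.6]
tool_rot: [-1.571, 0.001, -0.222]
force: [0.5, 0.5, 0.3]
width: -0.0
[-0.2427313   0.54823519 -0.09016732] [545.49285195 228.73354623  42.0625944 ]
```

View pics/c5.png

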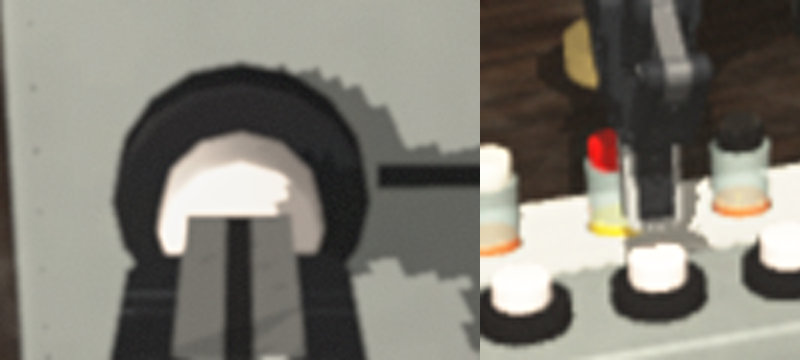

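Closer now, about 10 to 15 mm left, and the finger shadow falls on the key top.

```bash

python3 -m jog '[{"x":0,"y":2,"z":0,"ax":0,"ay":0,"az":0,"grip":0},{"x":0,"y":4,"z":0,"ax":0,"ay":0,"az":0,"grip":0},{"x":0,"y":6,"z":0,"ax":0,"ay":0,"az":0,"grip":0},{"x":0,"y":7,"z":0,"ax":0,"ay":0,"az":0,"grip":0},{"x":0,"y":7,"z":0,"ax":0,"ay":0,"az":0,"grip":0}]'
python3 -m jog '[{"x":0,"y":1,"z":0,"ax":0,"ay":0,"az":0,"grip":0},{"x":0,"y":2,"z":0,"ax":0,"ay":0,"az":0,"grip":0},{"x":0,"y":2,"z":0,"ax":0,"ay":0,"az":0,"grip":0}]'
python3 - <<'E'
from h import *
w=snap('wrist','w6.png');d=snap('scene','s6.png')
a=cv2.resize(w['color'][230:350,240:400],(480,360),interpolation=cv2.INTER_CUBIC)
b=cv2.resize(d['color'][200:290,180:270],(360,360),interpolation=cv2.INTER_CUBIC)[:,:320]
cv2.imwrite('pics/c6.png',np.hstack([a,b])[...,::-1])
st=read_state();print(st['force'],st['eef_pos'])
E
```

```text
clock: 6.2
eef_pos: [545.4, 228.7, 35.0]
tool_rot: [-1.571, 0.0, -0.222]
force: [-0.8, -0.2, 0.9]
width: 0.1
clock: 6.5
eef_pos: [545.5, 228.8, 33.1]
tool_rot: [-1.571, 0.0, -0.222]
force: [-0.9, 0.8, -0.3]
width: 0.1
[-0.76834014  0.19485576  0.35281158] [545.58023563 228.74630559  33.2249808 ]
```

View pics/c6.png

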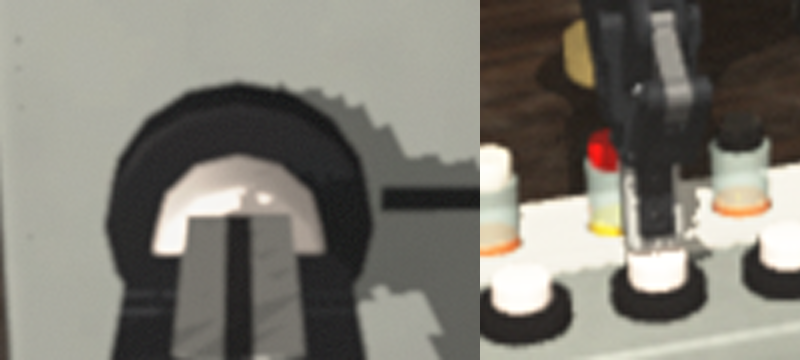

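```bash

python3 -m jog '[{"x":0,"y":1,"z":0,"ax":0,"ay":0,"az":0,"grip":0},{"x":0,"y":2,"z":0,"ax":0,"ay":0,"az":0,"grip":0},{"x":0,"y":2,"z":0,"ax":0,"ay":0,"az":0,"grip":0}]'
python3 -m jog '[{"x":0,"y":1,"z":0,"ax":0,"ay":0,"az":0,"grip":0},{"x":0,"y":2,"z":0,"ax":0,"ay":0,"az":0,"grip":0},{"x":0,"y":2,"z":0,"ax":0,"ay":0,"az":0,"grip":0}]'
python3 - <<'E'
from h import *
w=snap('wrist','w7.png');d=snap('scene','s7.png')
a=cv2.resize(w['color'][230:350,240:400],(480,360),interpolation=cv2.INTER_CUBIC)
b=cv2.resize(d['color'][200:290,180:270],(360,360),interpolation=cv2.INTER_CUBIC)[:,:320]
cv2.imwrite('pics/c7.png',np.hstack([a,b])[...,::-1])
st=read_state();print(st['force'],st['eef_pos'])
E
```

```text
clock: 6.9
eef_pos: [545.4, 228.7, 31.1]
tool_rot: [-1.571, 0.0, -0.222]
force: [0.2, -0.7, -0.2]
width: -0.1
clock: 7.2
eef_pos: [545.5, 228.7, 29.1]
tool_rot: [-1.571, 0.0, -0.222]
force: [0.1, -0.0, -0.2]
width: 0.1
[-0.86998912 -0.3561608  -0.84332992] [545.55749415 228.75497207  29.16677465]
```

View pics/c7.png

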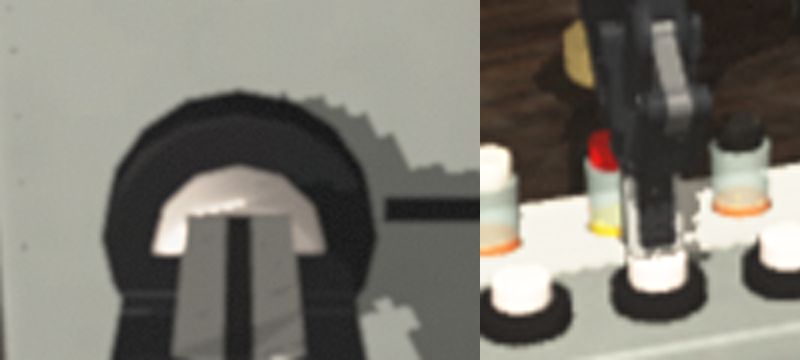

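```bash

python3 -m jog '[{"x":0,"y":1,"z":0,"ax":0,"ay":0,"az":0,"grip":0},{"x":0,"y":1.5,"z":0,"ax":0,"ay":0,"az":0,"grip":0},{"x":0,"y":1.5,"z":0,"ax":0,"ay":0,"az":0,"grip":0}]'
python3 -m jog '[{"x":0,"y":1,"z":0,"ax":0,"ay":0,"az":0,"grip":0},{"x":0,"y":1.5,"z":0,"ax":0,"ay":0,"az":0,"grip":0},{"x":0,"y":1.5,"z":0,"ax":0,"ay":0,"az":0,"grip":0}]'
python3 - <<'E'
from h import *
w=snap('wrist','w8.png');d=snap('scene','s8.png')
a=cv2.resize(w['color'][230:350,240:400],(480,360),interpolation=cv2.INTER_CUBIC)
b=cv2.resize(d['color'][200:290,180:270],(360,360),interpolation=cv2.INTER_CUBIC)[:,:320]
cv2.imwrite('pics/c8.png',np.hstack([a,b])[...,::-1])
st=read_state();print(st['force'],st['eef_pos'])
E
```

```text
clock: 7.6
eef_pos: [545.5, 228.8, 27.6]
tool_rot: [-1.571, 0.0, -0.222]
force: [-0.4, 0.2, -0.2]
width: -0.3
clock: 7.9
eef_pos: [545.7, 228.8, 26.3]
tool_rot: [-1.571, -0.0, -0.222]
force: [1.0, -0.3, 2.3]
width: -0.1
[ 0.18462389 -1.03617961  1.5962701 ] [545.67710814 228.78840554  26.36695036]
```

View pics/c8.png

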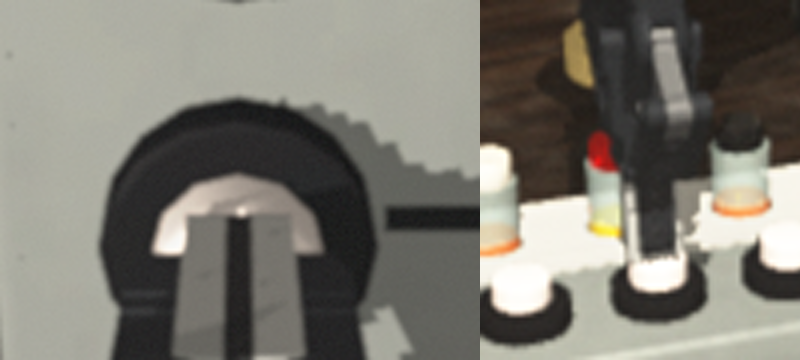

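Contact is felt at TCP z of about 26.7, with an upward force near 2 N. I'll press on while watching the force.

```bash

python3 -m jog '[{"x":0,"y":1,"z":0,"ax":0,"ay":0,"az":0,"grip":0},{"x":0,"y":2,"z":0,"ax":0,"ay":0,"az":0,"grip":0},{"x":0,"y":2,"z":0,"ax":0,"ay":0,"az":0,"grip":0}]'
python3 -m jog '[{"x":0,"y":1,"z":0,"ax":0,"ay":0,"az":0,"grip":0},{"x":0,"y":2,"z":0,"ax":0,"ay":0,"az":0,"grip":0},{"x":0,"y":2,"z":0,"ax":0,"ay":0,"az":0,"grip":0}]'
python3 - <<'E'
from h import *
for _ in range(4): w=get_image('wrist');st=read_state();print(st['force'],st['eef_pos'])
E
```

```text
clock: 8.3
eef_pos: [545.7, 228.8, 24.2]
tool_rot: [-1.571, -0.0, -0.222]
force: [-0.6, 0.9, 2.9]
width: -0.2
clock: 8.6
eef_pos: [545.7, 228.8, 22.2]
tool_rot: [-1.571, -0.0, -0.222]
force: [0.1, -0.2, 3.3]
width: 0.2
[0.57783095 0.51228095 3.9433357 ] [545.6585334  228.83917228  22.27479473]
[-0.9405159  -0.13305716  3.7285709 ] [545.65878841 228.81451406  22.28945114]
[ 0.22105353 -0.37543232  3.37734834] [545.66115398 228.83432822  22.30039429]
[0.12131541 0.6028894  3.99695598] [545.6614132  228.82264394  22.31294366]
```

```bash

python3 -m jog '[{"x":0,"y":0.6,"z":0,"ax":0,"ay":0,"az":0,"grip":0},{"x":0,"y":1.1,"z":0,"ax":0,"ay":0,"az":0,"grip":0},{"x":0,"y":1.1,"z":0,"ax":0,"ay":0,"az":0,"grip":0},{"x":0,"y":1.1,"z":0,"ax":0,"ay":0,"az":0,"grip":0},{"x":0,"y":1.1,"z":0,"ax":0,"ay":0,"az":0,"grip":0}]'
python3 - <<'E'
from h import *
w=snap('wrist','w9.png');d=snap('scene','s9.png')
a=cv2.resize(w['color'][230:350,240:400],(480,360),interpolation=cv2.INTER_CUBIC)
b=cv2.resize(d['color'][200:290,180:270],(360,360),interpolation=cv2.INTER_CUBIC)[:,:320]
cv2.imwrite('pics/c9.png',np.hstack([a,b])[...,::-1])
F=[]
for _ in range(12): w=get_image('wrist');st=read_state();F.append(st['force'][2])
print(np.round(F,1),np.mean(F),st['eef_pos'],st['clock'])
E
```

```text
clock: 9.3
eef_pos: [545.7, 228.8, 21.2]
tool_rot: [-1.571, -0.0, -0.222]
force: [0.5, -0.5, 4.6]
width: -0.0
[3.1 4.  4.6 4.2 4.5 3.9 4.6 3.8 3.9 4.1 4.3 4.8] 4.153591786288241 [545.6096928  228.8137121   21.14043448] 10.0
```

View pics/c9.png

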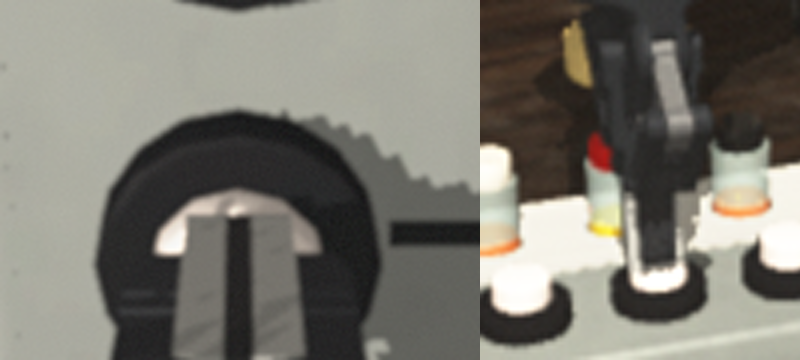

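Key 2 is visibly down with the force around 4.2 N, about 5 mm of travel, held for over a second. Letting go and moving to the start key.

```bash

python3 -m jog '[{"x":0,"y":-10,"z":0,"ax":0,"ay":0,"az":0,"grip":0},{"x":0,"y":-35,"z":0,"ax":0,"ay":0,"az":0,"grip":0},{"x":0,"y":-75,"z":0,"ax":0,"ay":0,"az":0,"grip":0},{"x":2,"y":-110,"z":-20,"ax":0,"ay":0,"az":0,"grip":0},{"x":6,"y":-120,"z":-60,"ax":0,"ay":0,"az":0,"grip":0}]'
python3 -m jog '[{"x":5,"y":0,"z":-45,"ax":0,"ay":0,"az":0,"grip":0},{"x":10,"y":0,"z":-90,"ax":0,"ay":0,"az":0,"grip":0},{"x":15,"y":0,"z":-135,"ax":0,"ay":0,"az":0,"grip":0},{"x":20,"y":0,"z":-180,"ax":0,"ay":0,"az":0,"grip":0},{"x":25,"y":0,"z":-225,"ax":0,"ay":0,"az":0,"grip":0}]'
python3 -m jog '[{"x":5,"y":0,"z":-40,"ax":0,"ay":0,"az":0,"grip":0},{"x":10,"y":10,"z":-75,"ax":0,"ay":0,"az":0,"grip":0},{"x":13,"y":20,"z":-105,"ax":0,"ay":0,"az":0,"grip":0},{"x":13,"y":30,"z":-109,"ax":0,"ay":0,"az":0,"grip":0},{"x":13,"y":30,"z":-109,"ax":0,"ay":0,"az":0,"grip":0}]'
python3 - <<'E'
from h import *
w=snap('wrist','w10.png');d=snap('scene','s10.png')
st=read_state();print(st['force'],st['eef_pos'])
to([502,-165,33],-0.222)
print(proj(w,[502,-165,55]),proj(d,[502,-165,55]),proj(w,st['eef_pos']+[0,0,22]))
E
```

```text
clock: 10.5
eef_pos: [539.8, 173.3, 145.1]
tool_rot: [-1.564, -0.005, -0.216]
force: [1.0, -0.3, 0.6]
width: -0.1
clock: 11.0
eef_pos: [511.8, -57.9, 141.3]
tool_rot: [-1.571, 0.001, -0.222]
force: [1.4, -0.7, -0.1]
width: -0.1
clock: 11.5
eef_pos: [499.8, -165.9, 109.9]
tool_rot: [-1.571, 0.004, -0.224]
force: [0.2, 1.0, 0.2]
width: 0.2
[-0.34744317  0.49406334 -0.35577056] [ 501.66504648 -163.6781325   111.17410493]
shift x,y,z [ 0.6 78.2 -1.2] ay 0.002
(np.float64(324.24694986216286), np.float64(257.44265365761794)) (np.float64(417.79609282050217), np.float64(218.63001220551152)) (np.float64(324.31570898225476), np.float64(318.60413367250857))
```

View pics/w10.png

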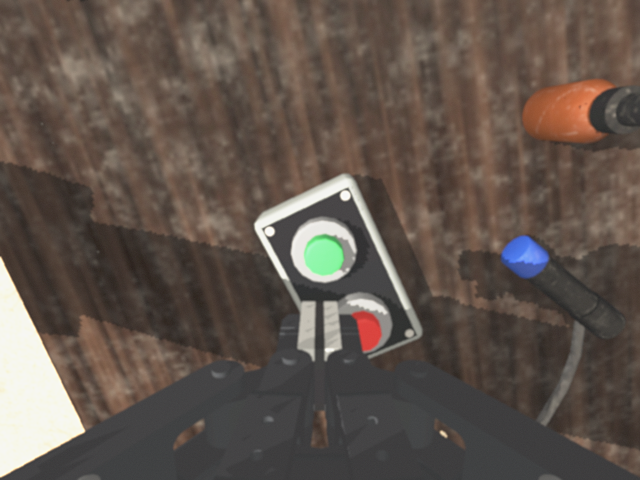

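View pics/s10.png

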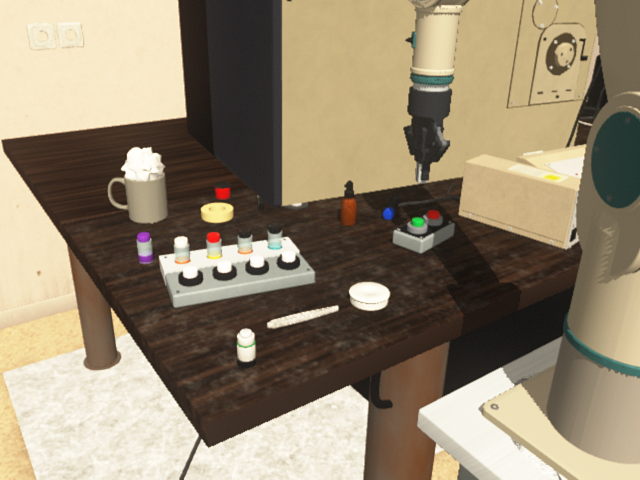

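Wrist view: green at (324,256), right where predicted; the stop key at (366,330) is well to the side. Rack and vials look unchanged in the scene view. Descending.

```bash

python3 -m jog '[{"x":0,"y":20,"z":0,"ax":0,"ay":0,"az":0,"grip":0},{"x":0,"y":42,"z":0,"ax":0,"ay":0,"az":0,"grip":0},{"x":0,"y":58,"z":0,"ax":0,"ay":0,"az":0,"grip":0},{"x":0,"y":68,"z":0,"ax":0,"ay":0,"az":0,"grip":0},{"x":0,"y":68,"z":0,"ax":0,"ay":0,"az":0,"grip":0}]'
python3 - <<'E'
from h import *
w=snap('wrist','w11.png');d=snap('scene','s11.png')
a=cv2.resize(w['color'][200:350,220:420],(480,360),interpolation=cv2.INTER_CUBIC)
b=cv2.resize(d['color'][170:260,380:460],(320,360),interpolation=cv2.INTER_CUBIC)
cv2.imwrite('pics/c11.png',np.hstack([a,b])[...,::-1])
st=read_state();print(st['force'],st['eef_pos']);to([502.2,-164,33],-0.222)
E
```

```text
clock: 12.1
eef_pos: [501.5, -163.6, 42.5]
tool_rot: [-1.57, 0.002, -0.22]
force: [-0.8, -0.4, 0.8]
width: -0.0
[ 0.76273425 -0.32780555 -0.95075895] [ 502.38527069 -164.49746957   43.72510597]
shift x,y,z [-0.3 10.7  0.4] ay 0.001
```

View pics/c11.png

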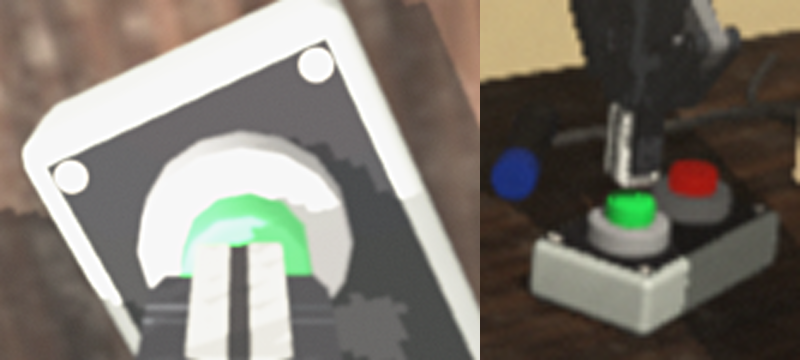

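Fingertips are just above the green key and centred; red is clear. Slow descent.

```bash

python3 -m jog '[{"x":0,"y":2,"z":1,"ax":0,"ay":0,"az":0,"grip":0},{"x":0,"y":4,"z":1,"ax":0,"ay":0,"az":0,"grip":0},{"x":0,"y":6,"z":1,"ax":0,"ay":0,"az":0,"grip":0},{"x":0,"y":8,"z":1,"ax":0,"ay":0,"az":0,"grip":0},{"x":0,"y":8,"z":1,"ax":0,"ay":0,"az":0,"grip":0}]'
python3 -m jog '[{"x":0,"y":1,"z":0,"ax":0,"ay":0,"az":0,"grip":0},{"x":0,"y":2,"z":0,"ax":0,"ay":0,"az":0,"grip":0},{"x":0,"y":2,"z":0,"ax":0,"ay":0,"az":0,"grip":0}]'
python3 -m jog '[{"x":0,"y":1,"z":0,"ax":0,"ay":0,"az":0,"grip":0},{"x":0,"y":2,"z":0,"ax":0,"ay":0,"az":0,"grip":0},{"x":0,"y":2,"z":0,"ax":0,"ay":0,"az":0,"grip":0}]'
```

```text
clock: 12.7
eef_pos: [501.7, -164.3, 34.9]
tool_rot: [-1.571, 0.0, -0.222]
force: [0.2, 0.2, -0.4]
width: -0.2
clock: 13.0
eef_pos: [502.0, -164.3, 33.1]
tool_rot: [-1.571, -0.0, -0.222]
force: [0.1, 0.3, -0.1]
width: 0.4
clock: 13.3
eef_pos: [502.0, -164.3, 31.1]
tool_rot: [-1.571, -0.0, -0.222]
force: [-0.0, -0.6, 1.9]
width: 0.1
```

Contact near z 32.5. Going down to about 27.

```bash

python3 -m jog '[{"x":0,"y":1,"z":0,"ax":0,"ay":0,"az":0,"grip":0},{"x":0,"y":2,"z":0,"ax":0,"ay":0,"az":0,"grip":0},{"x":0,"y":2,"z":0,"ax":0,"ay":0,"az":0,"grip":0}]'
python3 -m jog '[{"x":0,"y":1,"z":0,"ax":0,"ay":0,"az":0,"grip":0},{"x":0,"y":2,"z":0,"ax":0,"ay":0,"az":0,"grip":0},{"x":0,"y":2,"z":0,"ax":0,"ay":0,"az":0,"grip":0}]'
python3 - <<'E'
from h import *
w=snap('wrist','w12.png');d=snap('scene','s12.png')
a=cv2.resize(w['color'][200:350,220:420],(480,360),interpolation=cv2.INTER_CUBIC)
b=cv2.resize(d['color'][170:260,380:460],(320,360),interpolation=cv2.INTER_CUBIC)
cv2.imwrite('pics/c12.png',np.hstack([a,b])[...,::-1])
F=[]
for _ in range(18): w=get_image('wrist');st=read_state();F.append(st['force'][2])
print(np.round(F,1),np.mean(F),st['eef_pos'],st['clock'])
E
```

```text
clock: 13.6
eef_pos: [502.0, -164.3, 29.1]
tool_rot: [-1.571, -0.0, -0.222]
force: [-1.1, 0.2, 3.4]
width: 0.1
clock: 13.9
eef_pos: [502.0, -164.3, 27.1]
tool_rot: [-1.571, -0.0, -0.222]
force: [-0.4, 0.2, 4.9]
width: 0.0
[4.2 4.8 4.9 5.2 5.1 4.3 4.5 4.3 4.6 5.1 4.6 4.9 4.3 3.8 3.9 4.7 4.5 3.6] 4.5059779070334605 [ 501.99242023 -164.29418013   27.13528753] 14.9
```

View pics/c12.png

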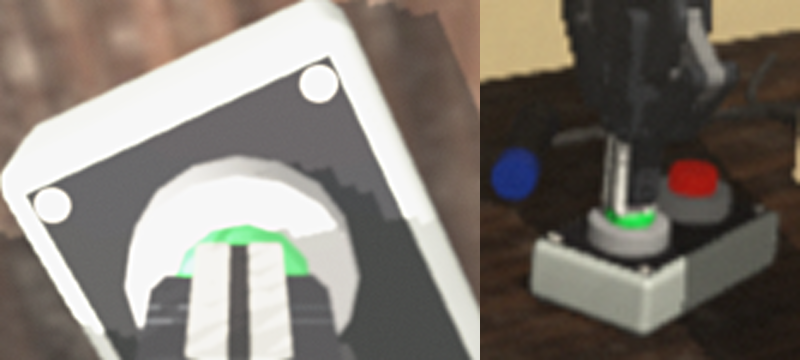

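The green key is clearly down at about 4.5 N (about 6 mm) and was held for over a second; red is still up. Withdrawing.

```bash

python3 -m jog '[{"x":0,"y":-10,"z":0,"ax":0,"ay":0,"az":0,"grip":0},{"x":0,"y":-40,"z":0,"ax":0,"ay":0,"az":0,"grip":0},{"x":0,"y":-85,"z":0,"ax":0,"ay":0,"az":0,"grip":0},{"x":0,"y":-130,"z":0,"ax":0,"ay":0,"az":0,"grip":0},{"x":0,"y":-160,"z":0,"ax":0,"ay":0,"az":0,"grip":0}]'
python3 -m jog '[{"x":0,"y":0,"z":0,"ax":0,"ay":0,"az":0,"grip":0},{"x":0,"y":0,"z":0,"ax":0,"ay":0,"az":0,"grip":0},{"x":0,"y":0,"z":0,"ax":0,"ay":0,"az":0,"grip":0},{"x":0,"y":0,"z":0,"ax":0,"ay":0,"az":0,"grip":0}]'
python3 - <<'E'
from h import *
snap('scene','s13.png');snap('top','t13.png');print(read_state()['force'])
E
```

```text
clock: 15.4
eef_pos: [502.5, -164.1, 190.3]
tool_rot: [-1.571, -0.003, -0.222]
force: [1.1, -0.7, -0.0]
width: 0.1
clock: 15.8
eef_pos: [500.8, -164.0, 185.8]
tool_rot: [-1.57, 0.003, -0.222]
force: [0.6, -0.5, 0.4]
width: -0.2
[0.2433197  1.31464078 0.21173038]
```

View pics/s13.png

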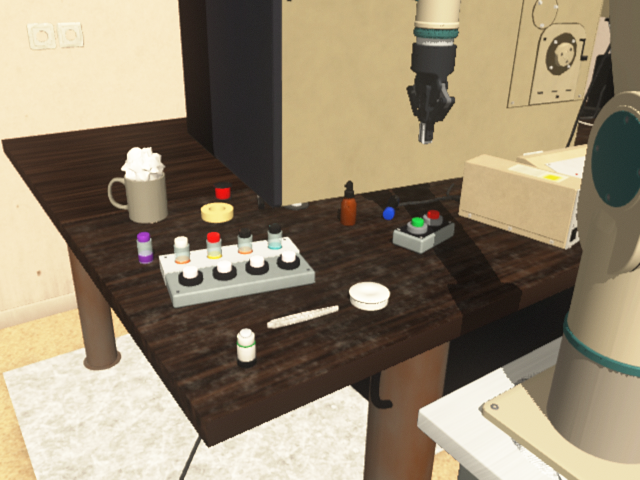

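View pics/t13.png

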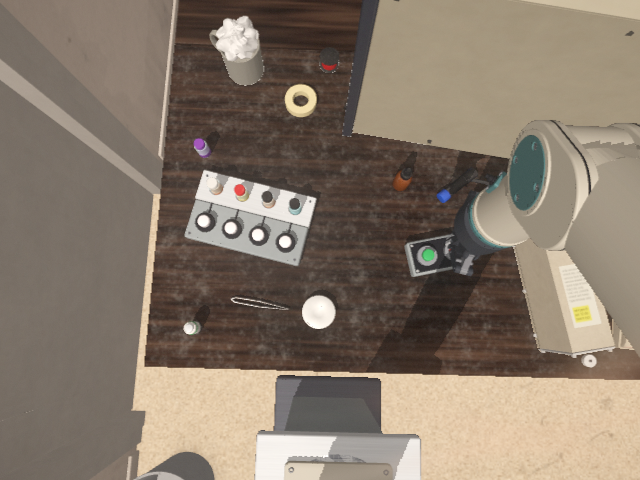

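Everything sits where it did at the start: white keys in the top view at (205,221) to (286,242), green at (428,255), red cap at (240,190). All keys are up and the gripper is clear.

```bash
python3 - <<'E'
from h import *
print(finish_job())
E
```

```text
the job is handed in; nothing more can be done
None
```

I pressed the white key in front of the red-capped vial, then the green start key, withdrew, and handed the job in at about 16 s on the clock. `finish_job()` gave no verdict, so the checks below are my own.

- **White key:** the red-capped vial is second from the left, so I pressed key 2. It took about 4.2 N, which I estimate as 5.3 mm down, and I held it for over a second.
- **Start key:** I pressed the green key at about 4.5 N, roughly 6 mm down, and held it for over a second. All white keys were up at the time.
- **Final check:** in the scene and top pictures the keys look up, and the vials and other loose things have not visibly moved. The arm hid the red stop key in the top view, so for that key I relied on the scene view. The highest contact force I read was about 5.2 N.
- **One disagreement:** the closed fingertips were about 22 mm behind the reported TCP, not 11 mm ahead of it as described. I found this from the images before reaching the first key and used felt contact for both presses.

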